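Lay the blue dip probe level in its rest

TASK

Pick up the weighted dip probe with the blue end, gripping its stem at its balance point so that it carries level, and lift it clear of the bench. Lower it into the white rest, steel head in the wide saddle and stem in the narrow one, with its balance point over the middle of the rest, and let go only once it is down in the saddles; keep it level throughout and leave the orange-ended probe where it lies.

Things in the scene. Friction and masses are not known exactly. Their poses are not given: they have to be found in the camera images.
- blue_probe: Probe to move, 230 mm long, about 0.5 kg, lying flat along its x. +x end: dark steel head 50 long, 28 wide, 32 high. -x end: blue block 20 long, same section. Between: square bare stem 160 long, 16 x 16, spanning 8 to 24 above the underside. Origin: underside, mid-length; z up. Balance point: on the stem at x = +40, i.e. 25 mm behind the head's inner face (x = +65).
- orange_probe: A second probe with the same shape, size, weight and axes, but with an orange end block. A bystander, not to be shifted. The two probes may lie in either order.
- rest: Fixed white rest: base plate 160 (x) x 90 (y) x 8 mm; origin at the centre of its underside, on the bench; z up. Two open grey saddles stand on it, slots along x; between them (x = -50 to +38) it is free for the fingers down to the plate. Laid properly, the probe's head points to +x, its balance point is above this origin, its own origin at x = -40, y = 0, its underside 28 mm above the bench.
- wide_saddle (a point): Middle of the slot floor of the rest's wide saddle, for the head: 50 mm from the rest's origin along +x, 28 mm above the bench. 24 mm long (x), slot 44 wide, cheeks 10 thick, up to 42 above the bench. The narrow saddle, for the stem, is 60 mm from the rest's origin along -x: 20 long, slot 32 wide, floor 36 and cheeks to 50 above the bench, cheeks 10 thick.
Mind the look-alikes: they are no part of the job. Leave any purple look-alike of the blue_probe alone. Several things look just like the rest: the one meant starts farthest from the robot's base.

How it is judged:
On the way, in this order (a step that is already met when the one before it is completed fails the run):
1. the blue probe is held at its balance point (within 20 mm along the stem), level within 10 degrees, its underside more than 45 mm above the bench (height (world z) of blue_probe above 0.045 m and angle between blue_probe's own z axis and vertical below 0.175 rad and contact force between the fingers and blue_probe above 1 N and x of the grasp point in the frame of blue_probe between 0.02 and 0.06 m), for 0.3 s.
2. it is down in the saddles (within 8 mm of its seated height) while the fingers still hold it (contact force between the fingers and blue_probe above 1 N and z of blue_probe in the frame of rest between 0.02 and 0.036 m and x of blue_probe in the frame of rest between -0.058 and -0.022 m and y of blue_probe in the frame of rest between -0.015 and 0.015 m), for 0.1 s.
At the end, for the whole second after the job is handed in: The blue probe lies still and level (6 degrees) in both saddles, head in the wide one: balance point within 18 mm along and 15 mm across of the middle of the rest, height within 6 mm of seated, in line within 11 degrees; the orange probe has moved less than 20 mm (x of blue_probe in the frame of rest between -0.058 and -0.022 m and y of blue_probe in the frame of rest between -0.015 and 0.015 m and z of blue_probe in the frame of rest between 0.022 and 0.034 m and angle between the x axis of blue_probe and the x axis of rest, either way round below 0.2 rad and angle between blue_probe's own z axis and vertical below 0.1 rad and linear speed of blue_probe below 0.02 m/s and distance of orange_probe from where it was at the start of the episode below 0.02 m); the robot touches nothing.
It fails at once if the blue probe tips more than 15 degrees from level (angle between blue_probe's own z axis and vertical above 0.262 rad).
It fails at once if the orange probe is shifted by more than 20 mm (distance of orange_probe from where it was at the start of the episode above 0.02 m).
It also fails if it takes over 35 s, if anything falls off the work surface, if the arm or the gripper's body presses on something with over 40 N, if the wrist force passes 120 N, or if a joint passes its speed limit or range.

ROBOT

A 7-joint arm with a two-finger parallel gripper is mounted at the origin on the work surface. World frame = base frame: x ahead of the robot, y to its left, z up, the work surface at z = 0. Lengths are in m, angles in rad, forces in N, time in s.
With the tool pointing down it reaches from about 0.4 to 0.85 m from the base axis. Payload 4.5 kg.
Tool frame: the origin (TCP) lies midway between the tips of the shut fingers; the grasp point (between the pads) lies 19 mm behind it; z points along the fingers, y is the line along which they close (so a half turn about z gives the same grasp; the last joint's range is limited). The gripper opens to 88 mm and grips with 3 to 60 N. Pads are 18 mm wide; open, the fingers measure 123 mm over their backs; the gripper's body (75 mm by 187 mm) begins 45 mm behind the grasp point.
Start: joints at [1.353, 0.689, -0.195, 1.565, 0.157, 0.902, -0.215], TCP at [0.156, -0.605, 0.239] pointing down, gripper open.
Joint ranges: [-3.01, 3.01], [-0.46, 2.08], [-1.47, 1.51], [0.13, 2.56], [-1, 4.14], [0.04, 2.09], [-2.66, 2.66]. Speed limits (rad/s): [2.57, 2.57, 3.14, 3.14, 3.14, 3.14, 3.14].

INTERFACE

Orientations are given as a unit quaternion [x, y, z, w].
In Python, from plant import r, eyes, finish_job gives the robot as it stands. The module is installed in compiled form; this text tells all that it offers.
- The arm moves only by the tool move_arm, never from a script. Its argument "motion" is a list of rows, each a list of 7 numbers: the shift along the tool's x, y, z in mm, then the turn, a rotation vector about the tool's x, y, z in degrees, then the closure, from 0 (fully open) to 1 (shut). A call has 1 to 5 rows; each row is the pose to reach, as a shift and turn from the pose commanded when the call began, along the tool's axes at that moment; what a row does not reach only later rows make up. A row lasts 1/8 s, in which the tool goes at most 62.5 mm and 10.7 degrees, less where a joint would pass 70% of its speed; a pose out of reach is approached as far as the arm can. A call with a gripper value outside its range is refused whole. The fingers move at their own pace and stop on an object; "newtons" is the grip in N (left out, the last holds). Time passes only in rows, so rows that repeat a pose let the fingers close. It gives the time, the measured TCP pose, the force, the opening and the grip force at its end, in the units of the state.
- r.get_state(): the state, without advancing time (a new reading comes with each control period).
- eyes.snapshot(name): name is "scene" or "top"; returns a dict with "frame" (400x640x3 uint8, red, green, blue), "z_map" (400x640 float32, m along the optical axis (not along the pixel's ray), 0 where there is no reading), "intrinsics" (3x3 intrinsics, pixels), "dist" ([k1, k2, p1, p2, k3] as OpenCV has them; the pictures are not rectified), "world_to_cam" (4x4, takes a point from world to camera coordinates). Camera axes: x right, y down, z forward; pixel columns grow to the right and rows downward; lengths in m; the calibration is good to about 2 mm. A picture is of the moment at which its call begins.
- finish_job(): hands the job in; it is judged then, once.
The state is a dict: "clock": time; "q": joint angles; "qd": joint speeds; "joint_torque": joint torques, N m; "tool_pos": TCP position; "eef_rot": TCP orientation; "contact_force": force on the tool from outside, world axes, zero at the start; "moment": the same for the moment, N m; "opening": opening from 0.0 (shut) to 1.0 (fully open); "finger_force": force on a finger pad.
Only numpy, scipy, OpenCV 4.12 (cv2) and the standard library are available. Lean on these libraries where they do the work, as an engineer would, in place of code of your own. Each camera call takes 0.05 s, during which the arm holds its last target. There are 200 camera calls.

## Working session

There is one attempt and no reset: what is moved stays moved. The work goes in short steps, Python scripts to look and compute and a tool call to move; the robot and the scene stay as the last step left them, time stands still between calls to the robot, and variables do not carry over. Pictures are saved under pics/ and viewed, at most 10 in all, crops included, and the job is handed in when it is done.

Besides the shell and the picture viewer there is one more tool, called after "Emit:" as a command line: name --pt "numbers of a row" for each row, then --argument value for the rest. move_arm: Moves the arm, as the interface text tells. Its arguments: {"type":"object","properties":{"motion":{"type":"array","items":{"type":"array","items":{"type":"number"}}},"newtons":{"type":"number"}},"required":["motion"]}

```bash
mkdir -p pics
cat > h.py <<'E'
import numpy as np, cv2
from plant import r, eyes, finish_job
def snap(n):
    s=eyes.snapshot(n); return s
def world(s,uv,z=None):
    """pixels->world; with depth map, or onto the plane z"""
    uv=np.array(uv,float).reshape(-1,2)
    p=cv2.undistortPoints(uv[:,None],s["intrinsics"],np.array(s["dist"]))[:,0]
    T=np.linalg.inv(s["world_to_cam"]); ray=np.c_[p,np.ones(len(p))]
    if z is None: d=s["z_map"][uv[:,1].astype(int),uv[:,0].astype(int)]
    else: d=(z-T[2,3])/(ray@T[:3,:3].T)[:,2]
    return (ray*d[:,None])@T[:3,:3].T+T[:3,3]
E
python3 - <<'E'
from h import *
for n in("scene","top"):
    s=snap(n); cv2.imwrite(f"pics/{n}0.png",s["frame"][:,:,::-1]); np.savez(f"{n}0.npz",**s)
    print(n,np.round(np.linalg.inv(s["world_to_cam"]),3).tolist())
print(r.get_state())
E
```

```text
scene [[-0.511, 0.647, -0.567, 0.922], [0.86, 0.395, -0.324, 0.297], [0.014, -0.653, -0.758, 0.726], [0.0, 0.0, 0.0, 1.0]]
top [[0.013, -0.995, 0.103, 0.295], [-1.0, -0.014, -0.002, 0.011], [0.004, -0.103, -0.995, 0.955], [0.0, 0.0, 0.0, 1.0]]
{'clock': 0.1, 'q': array([ 1.35281043,  0.68991809, -0.19452352,  1.56622579,  0.15729584,
        0.90249007, -0.21508301]), 'qd': array([ 0.00060865, -0.00170575, -0.00104302, -0.00231927, -0.00070186,
        0.00019659, -0.00100174]), 'joint_torque': array([-4.09342945e-03, -5.28505540e+01, -1.27156690e+00, -1.53836936e+01,
       -5.24747372e-02,  2.04949953e-03,  5.14331327e-05]), 'tool_pos': array([ 0.15553034, -0.60475947,  0.23798289]), 'eef_rot': array([ 9.92079852e-01,  1.25606071e-01, -1.58645917e-04, -8.10038638e-04]), 'contact_force': array([ 0.68833076,  0.13437548, -0.1973834 ]), 'moment': array([-0.03312526,  0.07083486,  0.02554959]), 'finger_force': 0.0, 'opening': 0.9991953576327443}
```

View pics/top0.png

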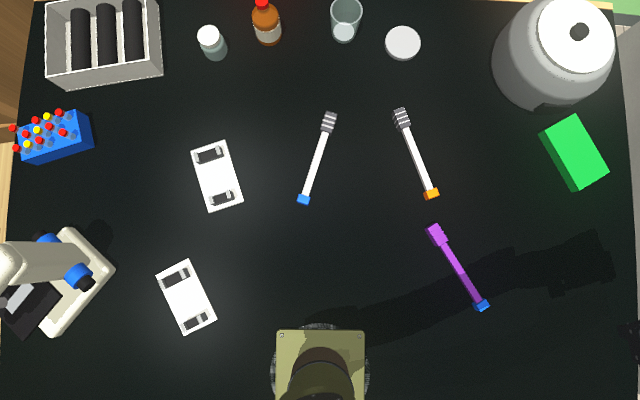

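View pics/scene0.png

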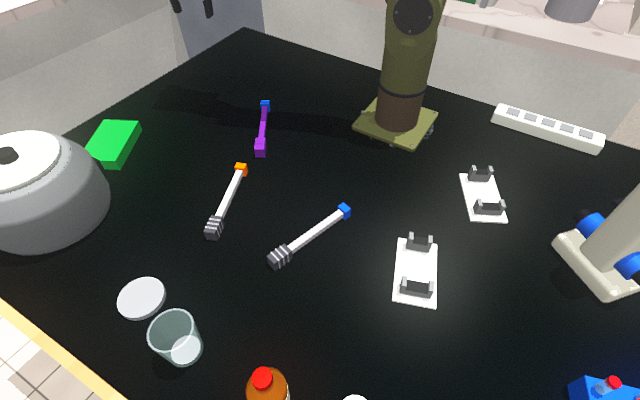

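The top view shows these candidates:
- **Probes:** blue-ended at (316,160), with its head at (329,122); orange-ended at (417,155); purple look-alike with a blue tip at (460,268).
- **Rests:** (217,176), which is far from the base, and (186,297), which is near it.

I choose the probe at (316,160) and the rest at (217,176), and will check both in one close crop.

Run:
```python
from h import *
s=dict(np.load("top0.npz")); im=s["frame"]
cv2.imwrite("pics/crop.png",cv2.resize(im[95:225,180:350],None,fx=4.5,fy=4.5,interpolation=cv2.INTER_CUBIC)[:,:,::-1])
vv,uu=np.mgrid[95:225,180:350]; uv=np.c_[uu.ravel(),vv.ravel()]
P=world(s,uv); 
def rep(name,m):
    q=P[m]; 
    if len(q)<4: print(name,len(q)); return
    rect=cv2.minAreaRect((q[:,:2]*1000).astype(np.float32)); print(name,len(q),q.mean(0).round(4),"z",q[:,2].min().round(3),np.median(q[:,2]).round(3),q[:,2].max().round(3),np.round(rect[0],1),np.round(rect[1],1),round(rect[2],1))
rest=(uv[:,0]<255)
rep("plate",rest&(P[:,2]>.004)&(P[:,2]<.014))
hi=rest&(P[:,2]>.02); up=uv[:,1]<177
rep("restall",rest&(P[:,2]>.004))
rep("sad far",hi&up); rep("sad near",hi&~up)
for h in(.024,.033,.039,.045): rep(f"far>{h}",rest&up&(P[:,2]>h)); rep(f"near>{h}",rest&~up&(P[:,2]>h))
pr=(uv[:,0]>285)
rep("probe",pr&(P[:,2]>.01)); rep("head/blue hi",pr&(P[:,2]>.028)&(uv[:,1]<150)); rep("blue end",pr&(P[:,2]>.028)&(uv[:,1]>170))
rep("stem",pr&(P[:,2]>.018)&(P[:,2]<.027))
```

```text
plate 1846 [0.4587 0.2521 0.008 ] z 0.004 0.008 0.014 [497.6 259.2] [302.2 177.2] 0.9
restall 2490 [0.4573 0.2497 0.0267] z 0.004 0.009 0.955 [468.3 182.1] [363.8 323.1] 3.1
sad far 337 [0.4939 0.2559 0.0871] z 0.02 0.03 0.955 [422.1 144. ] [361.9  63.5] 56.3
sad near 264 [0.3993 0.2246 0.0818] z 0.02 0.038 0.955 [365.4 130.3] [272.5  47.3] 69.4
far>0.024 318 [0.4934 0.2555 0.091 ] z 0.024 0.03 0.955 [422.1 143.9] [361.9  63. ] 56.2
near>0.024 253 [0.3993 0.2243 0.0844] z 0.024 0.039 0.955 [365.4 130.3] [272.5  47.3] 69.4
far>0.033 126 [0.4731 0.2303 0.1862] z 0.034 0.042 0.955 [422.  143.9] [361.9  62.2] 56.1
near>0.033 234 [0.3992 0.2241 0.0888] z 0.034 0.039 0.955 [365.4 130.3] [272.5  47.3] 69.4
far>0.039 115 [0.4706 0.2262 0.2005] z 0.039 0.042 0.955 [422.  143.9] [361.9  62.2] 56.1
near>0.039 119 [0.3934 0.2125 0.1395] z 0.039 0.05 0.955 [365.2 130.3] [272.5  47. ] 69.4
far>0.045 22 [0.3142 0.0368 0.872 ] z 0.045 0.955 0.955 [400.1 152.2] [351.6   3.3] 53.9
near>0.045 95 [0.3913 0.2068 0.1643] z 0.046 0.05 0.955 [365.2 130.3] [272.5  47. ] 69.4
probe 880 [0.4998 0.0108 0.067 ] z 0.01 0.026 0.955 [459.   18.7] [ 61.9 321.8] 81.8
head/blue hi 254 [ 0.5736 -0.0125  0.0826] z 0.028 0.032 0.955 [457.    4.9] [ 33.6 321.8] 81.9
blue end 122 [0.3891 0.0383 0.1678] z 0.028 0.032 0.955 [364.2  36.7] [143.9  30.7] 8.4
stem 440 [0.4923 0.0163 0.024 ] z 0.018 0.024 0.027 [504.2  14.3] [ 25.2 225.7] 70.9
```

View pics/crop.png

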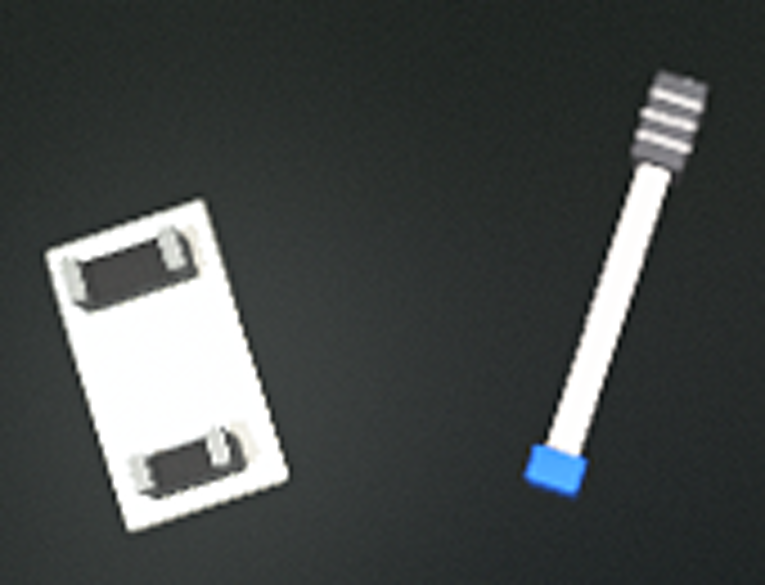

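The crop confirms that the blue probe has its steel head up at about (668,120). The far rest has its wide saddle at (135,268) and its narrow one at (190,463), both in crop pixels. Next I'll fit exact poses and the moves.

```bash
cat >> h.py <<'E'
from scipy.spatial.transform import Rotation as R
def cloud(s,u0,u1,v0,v1):
    vv,uu=np.mgrid[v0:v1,u0:u1]; uv=np.c_[uu.ravel(),vv.ravel()]
    P=world(s,uv); k=(P[:,2]<.3)&(s["z_map"][uv[:,1],uv[:,0]]>0); return P[k],uv[k]
def line(p):
    c=p.mean(0); d=np.linalg.svd(p-c,full_matrices=False)[2][0]; d=d*np.sign(d[0]); return c,d,np.degrees(np.arctan2(d[1],d[0]))
def move_to(p,yaw):
    """tool-axis shift mm and turn deg to bring TCP to p, pointing down, tool y along horizontal angle yaw(deg)"""
    st=r.get_state(); Rt=R.from_quat(st["eef_rot"])
    best=None
    for y in(yaw,yaw+180):
        a=np.radians(y); Y=np.array([np.cos(a),np.sin(a),0]); Z=np.array([0,0,-1.]); X=np.cross(Y,Z)
        G=R.from_matrix(np.c_[X,Y,Z]); t=(Rt.inv()*G).as_rotvec(degrees=True)
        if best is None or np.linalg.norm(t)<np.linalg.norm(best): best=t
    return (Rt.inv().apply(np.array(p)-st["tool_pos"])*1000).round(1),best.round(2)
E
python3 - <<'E'
from h import *
s=dict(np.load("top0.npz"))
P,_=cloud(s,180,255,130,225)
m=(P[:,2]>.005)&(P[:,2]<.06); q=P[m]
pl=q[q[:,2]<.011]
rc=cv2.minAreaRect((pl[:,:2]*1000).astype(np.float32)); print("rest rect",rc)
print("wide floor",q[(abs(q[:,2]-.029)<.0025)&(q[:,0]>.46)][:,:2].mean(0),"narrow floor",q[(abs(q[:,2]-.037)<.0025)&(q[:,0]<.43)][:,:2].mean(0))
print("corners w",world(s,np.array([[45,253],[205,199],[288,480],[130,531]])/4.5+[180-.4,95-.4],.008).round(4).tolist())
P,_=cloud(s,285,350,95,225)
st=P[(P[:,2]>.02)&(P[:,2]<.027)]; hd=P[(P[:,2]>.029)&(P[:,0]>.5)]; bl=P[(P[:,2]>.029)&(P[:,0]<.45)]
for n,x in(("stem",st),("head",hd),("blue",bl)): print(n,len(x),x.mean(0).round(4),cv2.minAreaRect((x[:,:2]*1000).astype(np.float32)))
c,d,a=line(np.r_[st,hd,bl][:,:2]); print("axis",c,d,a)
t=lambda x:((x[:,:2]-c)@d)
print("head range",np.percentile(t(hd),[1,99]),"blue",np.percentile(t(bl),[1,99]))
o=(np.percentile(t(hd),99)+np.percentile(t(bl),1))/2
print("origin",c+o*d,"bal",c+(o+.04)*d)
E
```

```text
rest rect ((457.993896484375, 259.9609375), (206.7068634033203, 162.03909301757812), 3.4148972034454346)
wide floor [0.50711627 0.2719189 ] narrow floor [0.40507187 0.23635275]
corners w [[0.5213, 0.3238, 0.008], [0.5519, 0.2374, 0.008], [0.3993, 0.1867, 0.008], [0.371, 0.2703, 0.008]]
stem 430 [0.4924 0.0163 0.0241] ((504.22125244140625, 14.318939208984375), (25.19350242614746, 225.71853637695312), 70.86105346679688)
head 226 [ 0.5907 -0.0142  0.032 ] ((581.2040405273438, -10.947528839111328), (28.286012649536133, 68.8021011352539), 71.53821563720703)
blue 99 [0.4052 0.0429 0.0318] ((405.3653259277344, 43.23582458496094), (27.27691650390625, 19.578580856323242), 72.20699310302734)
axis [0.51039923 0.01066281] [ 0.95551824 -0.294932  ] -17.15345999452269
head range [0.06030452 0.10785367] blue [-0.11971156 -0.10021159]
origin [0.50473402 0.01241145] bal [0.54295475 0.00061417]
```

Run:
```python
from h import *
print(move_to([.543,.0006,.15],72.85)); print(R.from_quat(r.get_state()["eef_rot"]).as_matrix().round(3).tolist())
```

```text
(array([ 526.1, -489.5,   88.7]), array([-9.000e-02,  3.000e-02,  3.158e+01]))
[[0.968, 0.249, -0.001], [0.249, -0.968, 0.002], [-0.0, -0.002, -1.0]]
```

Emit:
move_arm --pt "40 -37 0 0 0 3 0" --pt "80 -74 0 0 0 6 0" --pt "120 -112 0 0 0 9 0" --pt "160 -149 0 0 0 12 0" --pt "200 -186 0 0 0 15 0"

```text
clock: 0.72
tool_pos: [0.3038, -0.3737, 0.2386]
eef_rot: [1.0, -0.006, 0.0, -0.0]
contact_force: [0.7, -0.0, 0.2]
opening: 1.0
finger_force: 0.0
```

Run:
```python
from h import *
print(move_to([.543,.0006,.15],72.85)); print(r.get_state()["tool_pos"],r.get_state()["q"].round(2))
```

```text
(array([ 234.7, -377.1,   88.7]), array([-0.02, -0.  , 16.47]))
[ 0.30382265 -0.37367441  0.23856844] [ 0.86  0.5  -0.1   1.99  0.08  0.65 -0.87]
```

Emit:
move_arm --pt "28 -45 0 0 0 3 0" --pt "56 -90 0 0 0 6 0" --pt "84 -135 0 0 0 9 0" --pt "112 -180 0 0 0 12 0" --pt "140 -225 0 0 0 14 0"

```text
clock: 1.35
tool_pos: [0.446, -0.1502, 0.2386]
eef_rot: [0.992, -0.127, -0.0, 0.0]
contact_force: [0.6, -0.6, 0.8]
opening: 1.004
finger_force: 0.0
```

Run:
```python
from h import *
print(move_to([.543,.0006,.15],72.85)); print(r.get_state()["tool_pos"],r.get_state()["q"].round(2))
```

```text
(array([  55.8, -170.4,   88.5]), array([0.01, 0.01, 2.5 ]))
[ 0.44598591 -0.150168    0.23858551] [ 0.22  0.49  0.01  2.02 -0.01  0.63 -1.59]
```

Emit:
move_arm --pt "15 -45 10 0 0 1 0" --pt "30 -90 30 0 0 2 0" --pt "45 -135 60 0 0 2.5 0" --pt "55 -168 88 0 0 2.5 0" --pt "55 -168 88 0 0 2.5 0"

```text
clock: 1.98
tool_pos: [0.5405, 0.0007, 0.1484]
eef_rot: [0.989, -0.146, -0.002, -0.001]
contact_force: [0.1, -1.1, -0.2]
opening: 0.997
finger_force: 0.0
```

Run:
```python
from h import *
print(move_to([.543,.0006,.004],72.85)); print(r.get_state()["tool_pos"])
s=snap("top"); P,_=cloud(s,285,350,95,225)
cv2.imwrite("pics/pre.png",cv2.resize(s["frame"][60:260,200:480],None,fx=2.5,fy=2.5)[:,:,::-1])
s=snap("scene"); cv2.imwrite("pics/pres.png",cv2.resize(s["frame"][100:300,170:450],None,fx=2.5,fy=2.5)[:,:,::-1])
```

```text
(array([  3. ,  -0.6, 144.4]), array([-0.03,  0.22,  0.41]))
[0.54050579 0.00065328 0.14841472]
```

View pics/pres.png

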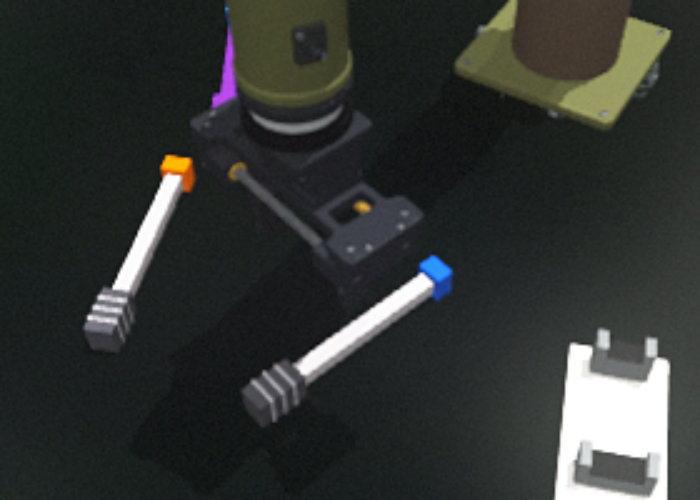

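The gripper sits over the blue probe's stem, between the head at (273,392) and the blue end at (435,278). The orange probe at (140,250) is clear, so I'll descend.

Emit:
move_arm --pt "3 0 35 0 0 0.4 0" --pt "3 0 70 0 0 0.4 0" --pt "3 0 100 0 0 0.4 0" --pt "3 0 115 0 0 0.4 0" --pt "3 0 115 0 0 0.4 0"

```text
clock: 2.7
tool_pos: [0.5433, -0.005, 0.0358]
eef_rot: [0.988, -0.153, -0.0, 0.0]
contact_force: [-0.3, -0.4, 0.2]
opening: 1.001
finger_force: 0.0
```

Run:
```python
from h import *
print(move_to([.543,.0006,.004],72.85)); print(r.get_state()["tool_pos"])
```

```text
(array([-2. , -5.3, 31.8]), array([ 0.05,  0.03, -0.41]))
[ 0.54331409 -0.00498349  0.03580987]
```

Emit:
move_arm --pt "-2 -5 12 0 0 -0.4 0" --pt "-2 -5 24 0 0 -0.4 0" --pt "-2 -5 31 0 0 -0.4 0" --pt "-2 -5 31 0 0 -0.4 0"

```text
clock: 3.2
tool_pos: [0.5429, 0.0014, 0.0041]
eef_rot: [0.989, -0.148, -0.001, 0.0]
contact_force: [0.1, -0.6, -0.4]
opening: 1.001
finger_force: 0.0
```

Run:
```python
from h import *
print(move_to([.543,.0006,.004],72.85)); print(r.get_state()["tool_pos"],r.get_state()["contact_force"])
```

```text
(array([0.3, 0.7, 0.1]), array([0.03, 0.06, 0.08]))
[0.54288419 0.00140748 0.00412676] [ 0.13720619 -0.62413679 -0.4304495 ]
```

Emit:
move_arm --pt "0 0 0 0 0 0 0.4" --pt "0 0 0 0 0 0 0.7" --pt "0 0 0 0 0 0 0.9" --pt "0 0 0 0 0 0 1" --pt "0 0 0 0 0 0 1" --newtons 40

```text
clock: 3.82
tool_pos: [0.5433, 0.0015, 0.0048]
eef_rot: [0.989, -0.148, 0.0, 0.0]
contact_force: [-1.1, 0.2, -0.1]
opening: 0.458
finger_force: 0.0
```

Emit:
move_arm --pt "0 0 0 0 0 0 1" --pt "0 0 0 0 0 0 1" --pt "0 0 -4 0 0 0 1" --pt "0 0 -8 0 0 0 1" --pt "0 0 -12 0 0 0 1"

```text
clock: 4.45
tool_pos: [0.543, 0.0014, 0.0168]
eef_rot: [0.989, -0.148, -0.0, 0.0]
contact_force: [0.5, 0.8, -5.2]
opening: 0.176
finger_force: 40.0
```

Run:
```python
from h import *
s=snap("scene"); cv2.imwrite("pics/g.png",cv2.resize(s["frame"][130:300,200:400],None,fx=3.5,fy=3.5)[:,:,::-1]); np.savez("g.npz",**s)
s=snap("top"); np.savez("gt.npz",**s)
P,_=cloud(s,285,350,95,225); hd=P[(P[:,0]>.565)&(P[:,2]>.02)&(P[:,2]<.08)]; bl=P[(P[:,0]<.415)&(P[:,2]>.02)&(P[:,2]<.08)]
print(len(hd),np.median(hd,0),len(bl),np.median(bl,0))
```

```text
0 [nan nan nan] 0 [nan nan nan]
  return _methods._mean(a, axis=axis, dtype=dtype,
  ret = um.true_divide(
```

View pics/g.png

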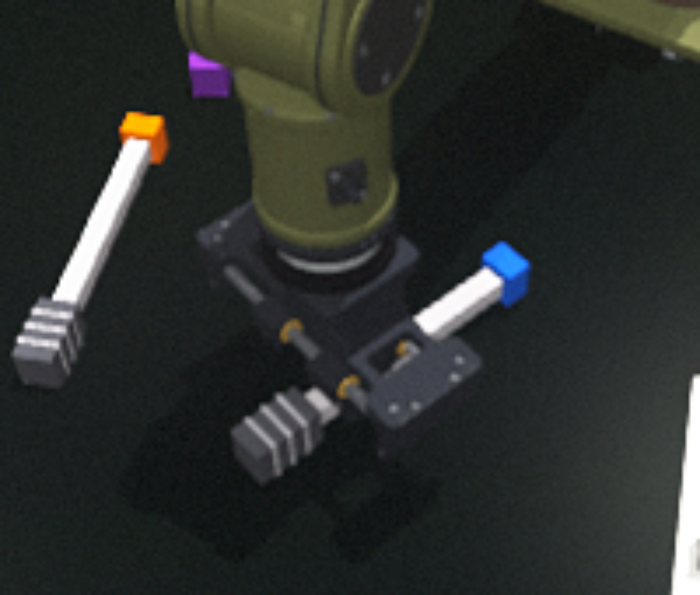

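The probe is gripped and off the bench, with the head at (275,440) and the blue end at (507,272). I'll check that it is level using depth.

```bash
cat >> h.py <<'E'
def level(s,tip,yaw):
    """heights of the probe's top surfaces by distance along its axis from the grasp"""
    P,_=cloud(s,0,640,0,400); a=np.radians(yaw); d=np.array([np.cos(a),np.sin(a)]); n=np.array([-d[1],d[0]])
    q=P[:,:2]-tip[:2]; x=q@d; y=q@n
    out={}
    for nm,lo,hi in(("head",.03,.075),("stem",-.12,-.06),("blue",-.155,-.138)):
        k=(x>lo)&(x<hi)&(abs(y)<.03)&(P[:,2]>.03)&(P[:,2]<.25)
        if k.sum()<10: continue
        z=P[k,2]; t=np.percentile(z,90); kk=abs(z-t)<.004; out[nm]=(int(kk.sum()),round(float(np.median(z[kk])),4),np.median(x[k][kk]).round(3),np.median(y[k][kk]).round(4),round(float(x[k].max()),3),round(float(x[k].min()),3))
    return out
E
python3 - <<'E'
from h import *
print(level(dict(np.load("g.npz")),r.get_state()["tool_pos"],-17.1)); print(r.get_state()["moment"])
E
```

```text
{'head': (32, 0.2331, np.float64(0.034), np.float64(0.0068), 0.075, 0.03), 'stem': (129, 0.0351, np.float64(-0.093), np.float64(-0.0019), -0.068, -0.12), 'blue': (55, 0.043, np.float64(-0.146), np.float64(-0.0018), -0.139, -0.154)}
[0.06434338 0.00342551 0.0309707 ]
```

Emit:
move_arm --pt "0 0 -20 0 0 0 1" --pt "0 0 -45 0 0 0 1" --pt "0 0 -70 0 0 0 1" --pt "0 0 -85 0 0 0 1" --pt "0 0 -85 0 0 0 1"

```text
clock: 5.18
tool_pos: [0.544, 0.0015, 0.1031]
eef_rot: [0.989, -0.148, 0.001, -0.0]
contact_force: [-0.4, 0.8, -5.4]
opening: 0.172
finger_force: 40.0
```

Emit:
move_arm --pt "0 0 0 0 0 0 1" --pt "0 0 0 0 0 0 1" --pt "0 0 0 0 0 0 1"

```text
clock: 5.55
tool_pos: [0.5429, 0.0015, 0.1011]
eef_rot: [0.989, -0.148, -0.001, 0.0]
contact_force: [-0.9, 0.4, -4.9]
opening: 0.181
finger_force: 40.0
```

Run:
```python
from h import *
s=snap("scene"); st=r.get_state()
print(level(s,st["tool_pos"],-17.1),st["tool_pos"],st["finger_force"]); print(move_to([.4607,.2553,.102],109.1))
```

```text
{'head': (47, 0.1876, np.float64(0.033), np.float64(0.0144), 0.075, 0.03), 'stem': (130, 0.1193, np.float64(-0.097), np.float64(-0.0012), -0.073, -0.119), 'blue': (64, 0.1271, np.float64(-0.145), np.float64(-0.0014), -0.138, -0.153)} [0.54296615 0.0014769  0.10115134] 39.97331832535565
(array([-153.2, -218.5,   -0.8]), array([ 1.000e-02,  6.000e-02, -3.617e+01]))
```

Emit:
move_arm --pt "-10 -14 0 0 0 -2 1" --pt "-25 -36 0 0 0 -6 1" --pt "-42 -60 0 0 0 -10 1" --pt "-60 -85 0 0 0 -14 1" --pt "-78 -110 0 0 0 -18 1"

```text
clock: 6.22
tool_pos: [0.4999, 0.1319, 0.1017]
eef_rot: [1.0, 0.011, -0.0, -0.0]
contact_force: [0.2, 0.3, -5.5]
opening: 0.177
finger_force: 40.0
```

Run:
```python
from h import *
print(move_to([.4607,.2553,.102],109.1))
```

```text
(array([ -36.6, -124.2,   -0.2]), array([ -0.05,   0.02, -17.89]))
```

Emit:
move_arm --pt "-9 -30 0 0 0 -4 1" --pt "-18 -60 0 0 0 -8 1" --pt "-27 -90 0 0 0 -13 1" --pt "-34 -114 0 0 0 -16 1" --pt "-37 -124 0 0 0 -18 1"

```text
clock: 6.85
tool_pos: [0.4604, 0.2559, 0.1017]
eef_rot: [0.986, 0.168, -0.0, -0.001]
contact_force: [0.3, 0.0, -5.7]
opening: 0.179
finger_force: 40.0
```

Emit:
move_arm --pt "0 0 0 0 0 0 1" --pt "0 0 0 0 0 0 1"

```text
clock: 7.1
tool_pos: [0.4623, 0.2513, 0.1016]
eef_rot: [0.987, 0.163, -0.0, 0.001]
contact_force: [0.7, -0.5, -5.9]
opening: 0.177
finger_force: 40.0
```

Run:
```python
from h import *
s=snap("scene"); st=r.get_state(); np.savez("pl.npz",**s)
cv2.imwrite("pics/pl.png",cv2.resize(s["frame"][150:350,290:530],None,fx=3,fy=3)[:,:,::-1])
print(level(s,st["tool_pos"],19.1),st["tool_pos"]); print(move_to([.4607,.2553,.032],109.1))
```

```text
{'head': (43, 0.1882, np.float64(0.033), np.float64(0.0162), 0.075, 0.03)} [0.46243768 0.25125672 0.10165869]
(array([-0.3, -4.5, 69.7]), array([ 0.08,  0.02, -0.31]))
```

View pics/pl.png

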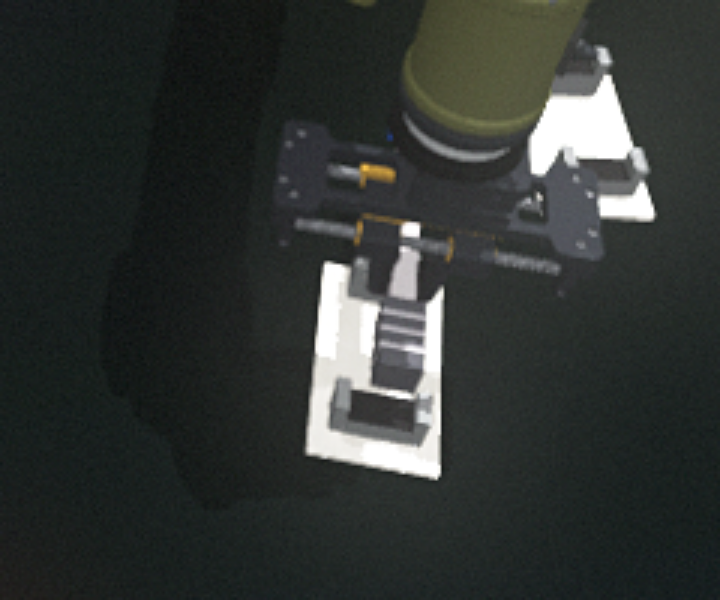

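The head at (400,345) is above the rest and lined up with the wide saddle at (380,410). I'll correct the 4.5 mm offset and go down part way.

Emit:
move_arm --pt "0 -4 8 0 0 0 1" --pt "0 -4 18 0 0 0 1" --pt "0 -4 28 0 0 0 1" --pt "0 -4 36 0 0 0 1" --pt "0 -4 36 0 0 0 1"

```text
clock: 7.78
tool_pos: [0.4603, 0.2563, 0.0648]
eef_rot: [0.986, 0.164, -0.001, 0.0]
contact_force: [-0.4, -0.3, -5.2]
opening: 0.181
finger_force: 40.0
```

Run:
```python
from h import *
s=snap("top"); s2=snap("scene"); st=r.get_state()
for S in(s,s2):
    P,_=cloud(S,0,640,0,400); a=np.radians(19.1); d=np.array([np.cos(a),np.sin(a)]); n=np.array([-d[1],d[0]])
    q=P[:,:2]-[.4607,.2553]; x=q@d;y=q@n
    k=(x>.03)&(x<.08)&(abs(y)<.03)&(P[:,2]>.07)&(P[:,2]<.11)
    if k.sum()>20:
        z=np.median(P[k,2]); kk=k&(abs(P[:,2]-z)<.004); print("head",kk.sum(),z,np.percentile(x[kk],[2,98]).round(4),np.percentile(y[kk],[2,50,98]).round(4))
    k=(x<-.1)&(x>-.17)&(abs(y)<.03)&(P[:,2]>.06)&(P[:,2]<.11); print("blue",k.sum(), np.percentile(P[k,2],[10,50,90]) if k.sum() else 0)
print(st["tool_pos"],st["contact_force"]); print(move_to([.4607,.2553,.032],109.1))
```

```text
head 37 0.08971093060869673 [0.0551 0.0734] [-0.0135 -0.0095 -0.0023]
blue 285 [0.07584734 0.08491393 0.09217662]
head 321 0.08993390156872583 [0.0313 0.0756] [-0.0129  0.0004  0.0135]
blue 6 [0.07115347 0.0844168  0.09109347]
[0.46081913 0.25668484 0.06561189] [-0.4977619   1.37370406 -5.7840847 ]
(array([-0.6,  1.3, 33.6]), array([ 0.01, -0.  , -0.18]))
```

Emit:
move_arm --pt "0 1 10 0 0 0 1" --pt "0 1 20 0 0 0 1" --pt "0 1 27 0 0 0 1" --pt "0 1 30 0 0 0 1" --pt "0 1 30 0 0 0 1"

```text
clock: 8.5
tool_pos: [0.4609, 0.2557, 0.0354]
eef_rot: [0.986, 0.164, -0.0, 0.0]
contact_force: [-0.2, -0.0, -5.9]
opening: 0.182
finger_force: 40.0
```

```bash
cat > m.py <<'E'
from h import *
s=snap("top"); s2=snap("scene"); st=r.get_state()
a=np.radians(19.1); d=np.array([np.cos(a),np.sin(a)]); n=np.array([-d[1],d[0]])
for S in(s,s2):
    P,_=cloud(S,0,640,0,400); q=P[:,:2]-[.4607,.2553]; x=q@d;y=q@n
    for nm,lo,hi in(("head",.03,.08),("blue",-.158,-.133)):
        k=(x>lo)&(x<hi)&(abs(y)<.018)&(P[:,2]>.05)&(P[:,2]<.075)
        if k.sum()>20:
            z=np.percentile(P[k,2],70); kk=k&(abs(P[:,2]-z)<.0025); print(nm,kk.sum(),z.round(4),np.percentile(x[kk],[2,98]).round(4),np.percentile(y[kk],[2,50,98]).round(4))
print(st["tool_pos"],st["contact_force"],st["finger_force"]); print(move_to([.4607,.2553,.032],109.1))
E
python3 m.py
```

```text
head 27 0.0621 [0.0549 0.0739] [-0.0145 -0.0107 -0.0037]
blue 99 0.0619 [-0.1537 -0.1343] [-0.0123  0.0008  0.014 ]
head 287 0.0613 [0.0311 0.0756] [-0.0134 -0.0002  0.013 ]
[0.46119869 0.25586502 0.03583741] [ 0.05484921  0.27746022 -5.97373129] 39.97332922182977
(array([-0.7,  0.4,  3.8]), array([-0.  , -0.02, -0.17]))
```

Emit:
move_arm --pt "0 0 1 0 0 0 1" --pt "0 0 2 0 0 0 1" --pt "0 0 2 0 0 0 1" --pt "0 0 2 0 0 0 1"

```text
clock: 9.1
tool_pos: [0.4612, 0.2558, 0.0339]
eef_rot: [0.986, 0.164, 0.0, -0.0]
contact_force: [0.9, -0.7, -1.0]
opening: 0.178
finger_force: 40.0
```

```bash
python3 m.py
```

```text
head 26 0.0609 [0.055  0.0745] [-0.0145 -0.0107 -0.0031]
blue 94 0.0607 [-0.153  -0.1347] [-0.0128  0.0014  0.0138]
head 288 0.0595 [0.0314 0.0755] [-0.0138 -0.0005  0.0131]
[0.46121638 0.25585584 0.03390558] [ 0.01296005 -0.51907893 -1.87515174] 39.97017013840377
(array([-0.7,  0.4,  1.9]), array([-0.  , -0.03, -0.17]))
```

The probe is seated and its weight has passed to the rest. I'll release gently.

Emit:
move_arm --pt "0 0 0 0 0 0 0.8" --pt "0 0 0 0 0 0 0.7" --pt "0 0 0 0 0 0 0.6" --pt "0 0 0 0 0 0 0.5" --pt "0 0 0 0 0 0 0.5"

```text
clock: 9.82
tool_pos: [0.4611, 0.2558, 0.0337]
eef_rot: [0.986, 0.164, 0.0, 0.0]
contact_force: [-0.7, -0.0, -0.5]
opening: 0.499
finger_force: 0.0
```

```bash
python3 m.py; python3 -c "
from h import *;print(r.get_state()['opening'])"
```

```text
head 32 0.0602 [0.0492 0.0751] [-0.0141 -0.0105 -0.0031]
blue 93 0.0605 [-0.1533 -0.1344] [-0.0127 -0.0002  0.0133]
head 283 0.0595 [0.0307 0.0758] [-0.0131  0.      0.0133]
[0.46104996 0.25575461 0.03368797] [ 0.58493076 -0.71341563 -1.39997287] 0.0
(array([-0.5,  0.3,  1.7]), array([ 0.  , -0.  , -0.17]))
0.5065371526894148
```

Emit:
move_arm --pt "0 0 -12 0 0 0 0.5" --pt "0 0 -32 0 0 0 0.5" --pt "0 0 -60 0 0 0 0.5" --pt "0 0 -95 0 0 0 0.5" --pt "0 0 -110 0 0 0 0.5"

```text
clock: 10.55
tool_pos: [0.4618, 0.2562, 0.146]
eef_rot: [0.986, 0.164, 0.002, -0.001]
contact_force: [0.3, 0.5, 0.5]
opening: 0.502
finger_force: 0.0
```

Emit:
move_arm --pt "0 0 -10 0 0 0 0.5" --pt "0 0 -10 0 0 0 0.5" --pt "0 0 -10 0 0 0 0.5"

```text
clock: 10.92
tool_pos: [0.4605, 0.2555, 0.1528]
eef_rot: [0.986, 0.164, -0.001, 0.0]
contact_force: [0.3, 0.7, 0.1]
opening: 0.501
finger_force: 0.0
```

```bash
python3 m.py
python3 - <<'E'
from h import *
cv2.imwrite("pics/end.png",snap("scene")["frame"][:,:,::-1])
E
```

```text
head 28 0.0604 [0.0314 0.074 ] [0.0086 0.0109 0.014 ]
blue 94 0.0609 [-0.1529 -0.1343] [-0.0128  0.0003  0.0136]
head 296 0.0594 [0.0314 0.0758] [-0.0138 -0.0003  0.0134]
blue 23 0.0599 [-0.1473 -0.1354] [0.0027 0.0073 0.0132]
[0.46057043 0.25550685 0.15281895] [0.06269374 0.47127187 0.12183673] 0.0
(array([  0.3,   0.2, 120.8]), array([ 0.03,  0.1 , -0.17]))
```

View pics/end.png

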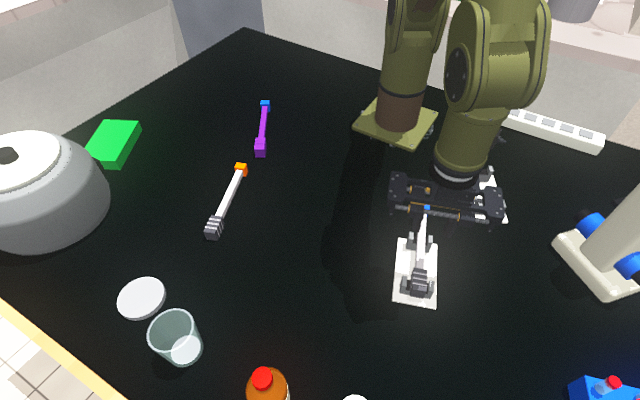

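The probe lies in both saddles, with its head at (418,285) and stem at (422,235). The orange probe at (225,200) has not moved and the gripper is clear, so I'm handing in.

```bash
python3 -c "
from h import *;print(finish_job())"
```

```text
the job is handed in; nothing more can be done
None
```

The blue probe is level in the far rest, head in the wide saddle and balance point within about 1 mm of the middle; the orange probe was not moved, and the job was handed in at about 11 s (no verdict was returned).

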